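Let a wound paper rewinder down off its pawl

TASK

The spring rewinder for wrapping paper on the packing bench is wound up and held by its pawl; its spring must be let down before anyone changes the paper. Throw the pawl lever to release, take the spring's pull at the crank, and let the crank turn back slowly, never letting it fly, until it rests against its stop; then throw the pawl lever fully back to holding. Leave the things lying around it where they are.

Things in the scene. Friction and masses are not known exactly. Their poses are not given: they have to be found in the camera images.
- unit: Fixed steel base plate of the rewinder, 240 x 240 x 12 mm, screwed to the bench. Origin on the bench directly under the upright spindle; z up, x roughly away from the robot, y to the left. On the spindle turn, as one piece, a paper drum (110 mm across, up to 78 mm high), the ratchet wheel and the crank.
- wheel (a point): On the spindle's axis, at the top of the steel ratchet wheel (95 mm above the bench; 96 mm across, 18 undercut teeth) that turns with the crank. Seen from above the crank winds UP clockwise; the spring drives it back DOWN counter-clockwise. The crank arm, 24 mm wide, its top 114 mm above the bench, turns above the wheel and pawl.
- grip (a point): Centre of the crank's upright round black handle: 26 mm in diameter, 114 to 190 mm above the bench, 90 mm from the spindle axis. Run down, the crank arm points 220 degrees counter-clockwise from the unit's x axis (towards the robot, a little right), against an upright stop stud 124 mm tall. Wound, it starts at the left or far left. Off the pawl, the spring presses it with 4 to 8 N.
- crank (a joint): Crank angle, rad: 0 = run down against the stop, growing as it winds clockwise; starts between 1.7 and 3.2. If the pawl is clear and nobody holds the handle it flies back. With the lever at holding the pawl clicks over the teeth (every 0.35 rad) when winding and catches when going back.
- pivot (a point): Upright pivot of the pawl lever and of the pawl under it, fixed to the base, 100 mm above the bench. At holding the lever points from here 70 degrees clockwise of the unit's x axis (to the right), at release 34 degrees further counter-clockwise (right and away from the robot).
- tab (a point): Middle of the upright steel tab at the end of the pawl lever, 78 mm from the pivot: 24 mm along the lever, 14 mm thick, from 97 to 152 mm above the bench (this point at 130 mm). It stands outside the crank's circle. Moving it takes about 3 N; it stays where it is left.
- selector (a joint): Pawl lever, rad: 0 = holding, 0.6 = release (stops), growing counter-clockwise from above. It works the pawl through a spring: at release the loaded tooth still nips the pawl, until the crank is pushed 0.05 to 0.2 rad in the winding direction; then the pawl springs clear. This is only felt: turning back past its starting place, the handle still presses instead of going slack.
- tape: Roll of brown tape lying flat, 104 mm across, 48 mm high; origin at the centre of its underside. A bystander.
- parcel: Closed small carton 140 x 100 x 60 mm; origin at the centre of its underside. A bystander.
- blanks: Flat pile of cardboard blanks 150 x 120 x 30 mm; origin at the centre of its underside. A bystander.

How it is judged:
By the outcome, as a careful person would: the job done as asked, in the order asked, and still so for the second after the job is handed in, with the robot touching nothing.
It also fails if it takes over 72 s, if anything falls off the work surface, if the arm or the gripper's body presses on something with over 40 N, if the wrist force passes 120 N, or if a joint passes its speed limit or range.

ROBOT

A 6-joint arm with a two-finger parallel gripper is mounted at the origin on the work surface. World frame = base frame: x ahead of the robot, y to its left, z up, the work surface at z = 0. Lengths are in m, angles in rad, forces in N, time in s.
With the tool pointing down it reaches from about 0.375 to 0.9 m from the base axis. Payload 3.1 kg.
Tool frame: the origin (TCP) lies between the finger pads; the fingertips stand ctrl.tip_extent ahead of it and the grasp point (between the pads) lies 3 mm ahead of it (ctrl.tip_extent is the distance from the TCP to the fingertips, in m); z points along the fingers, x is the direction in which the jaws open and shut, and the axes are right-handed (so a half turn about z gives the same grasp; the last joint's range is limited). The gripper opens to 87 mm and grips with 3 to 60 N. Pads are 19 mm wide; open, the fingers measure 117 mm over their backs; the gripper's body (75 mm by 190 mm) begins 51 mm behind the grasp point.
Start: joints at [-1.397, 0.527, 1.433, -0, 1.181, -0.178], TCP at [0.215, -0.587, 0.245] pointing down, gripper open.
Joint ranges: [-3.08, 3.08], [-0.75, 2.2], [0.22, 2.44], [-1.43, 4.57], [0, 2.65], [-2.85, 2.85]. Speed limits (rad/s): [2.79, 2.79, 3.14, 3.14, 3.14, 3.14].

INTERFACE

Orientations are given as a rotation vector (axis times angle).
In Python, from plant import ctrl gives the robot as it stands. The module is installed in compiled form; this text tells all that it offers.
- The arm moves only by the shell command python3 -m pendant 'ROWS'. ROWS is JSON, a list of rows, each an object with "travel": the shift along the tool's x, y, z in mm, a list of three; "delta_rot": the turn, a rotation vector about the tool's x, y, z in rad, a list of three; "hand": the opening, from -1 (shut) to 1 (fully open), so that 0 is half open. In form: [{"travel": [tx, ty, tz], "delta_rot": [wx, wy, wz], "hand": hand}, ...]. A call has 1 to 8 rows; each row shifts and turns the commanded pose from where the row before left it, along the tool's axes as they then stand; what a row does not reach is not made up. A row lasts 1/8 s, in which the tool goes at most 62.5 mm and 10.7 degrees, less where a joint would pass 70% of its speed; a pose out of reach is approached as far as the arm can. A call is refused whole if a number of a shift passes 62.5 or a number of a turn 0.188, either way. A call with a gripper value outside its range is refused whole. The fingers move at their own pace and stop on an object; the grip force is fixed at half the most. Time passes only in rows, so rows that do not move let the fingers close. It gives the time, the measured TCP pose, the force and the opening at its end, in the units of the state.
- ctrl.state(): the state, without advancing time (a new reading comes with each control period).
- ctrl.grab_frame(name): name is "scene" or "top" or "wrist"; returns a dict with "color" (384x512x3 uint8, blue, green, red), "depth" (384x512 float32, m along the optical axis (not along the pixel's ray), 0 where there is no reading), "vertical_fov" (degrees; the focal length in pixels is half the picture's height over the tangent of half this angle, whatever the lens; pixels are square), "cx", "cy" (the principal point, pixels), "k1" (the pictures are not rectified: a ray, as slopes to the right and down, at radius r is drawn at 1 + k1 r^2 times it, then the intrinsics apply), "rvec" (rotation vector, rad) and "tvec" (3), from world to camera coordinates, as OpenCV has them. Camera axes: x right, y down, z forward; pixel columns grow to the right and rows downward; lengths in m; the calibration is good to about 2 mm. A picture is of the moment at which its call begins.
- ctrl.sign_off(): hands the job in, once; it reports no verdict.
The state is a dict: "clock": time; "joint_positions": joint angles; "joint_vel": joint speeds; "tau": joint torques, N m; "eef_pos": TCP position; "tcp_rot": TCP orientation; "force": force on the tool from outside, world axes, zero at the start; "torque": the same for the moment, N m; "finger_gap": finger opening in m.
Only numpy, scipy, OpenCV 4.12 (cv2) and the standard library are available. Lean on these libraries where they do the work, as an engineer would, in place of code of your own. Each camera call takes 0.05 s, during which the arm holds its last target. There are 200 camera calls.

## Working session

There is one attempt and no reset: what is moved stays moved. The work goes in short steps, Python scripts to look and compute and a shell command to move; the robot and the scene stay as the last step left them, time stands still between calls to the robot, and variables do not carry over. Pictures are saved under pics/ and viewed, about 8 in all and at most 12, crops included, and the job is handed in when it is done.

```bash
mkdir -p pics
cat > h.py <<'E'
import numpy as np, cv2
from plant import ctrl
def cam(f):
    h=f["color"].shape[0]; fl=h/2/np.tan(np.radians(f["vertical_fov"])/2)
    R=cv2.Rodrigues(np.array(f["rvec"],float))[0]; t=np.array(f["tvec"],float).ravel()
    K=np.array([[fl,0,f["cx"]],[0,fl,f["cy"]],[0,0,1]]); return K,np.array([f["k1"],0,0,0.]),R,t
def rays(f,px):
    K,d,R,t=cam(f); p=cv2.undistortPoints(np.array(px,float).reshape(-1,1,2),K,d).reshape(-1,2)
    return -R.T@t, np.c_[p,np.ones(len(p))]@R, p
def plane(f,px,z):
    o,r,_=rays(f,px); return o+r*((z-o[2])/r[:,2])[:,None]
def cloud(f):
    h,w=f["depth"].shape; v,u=np.mgrid[:h,:w]; o,r,_=rays(f,np.c_[u.ravel(),v.ravel()])
    return (o+r*f["depth"].ravel()[:,None]).reshape(h,w,3)
E
python3 - <<'E'
from h import *
s=ctrl.state(); print(s, ctrl.tip_extent)
ims=[]
for n in("scene","top"):
    f=ctrl.grab_frame(n); np.save(n+".npy",f,allow_pickle=True); ims.append(f["color"])
    print(n,cam(f)[2].round(2).tolist(),(rays(f,[[0,0]])[0]).round(3))
cv2.imwrite("pics/1.png",cv2.resize(ims[0],(768,576)));cv2.imwrite("pics/2.png",cv2.resize(ims[1],(768,576)))
E
```

```text
{'clock': 0.0, 'joint_positions': array([-1.39752314e+00,  5.28462210e-01,  1.43390034e+00, -8.99101825e-06,
        1.18140693e+00, -1.78521348e-01]), 'joint_vel': array([-0.00028395, -0.00084532,  0.00016632, -0.0003317 , -0.00029421,
        0.00028699]), 'tau': array([-6.10675725e-04, -4.40043318e+01, -1.76591170e+01,  6.31235749e-02,
        5.82262699e-02, -1.49831048e-04]), 'eef_pos': array([ 0.21525655, -0.58602802,  0.24357465]), 'tcp_rot': array([-2.57463985e+00,  1.79754574e+00,  2.41956309e-03]), 'force': array([-1.04613272, -0.49385404, -0.17697509]), 'torque': array([ 0.02971847, -0.05902392,  0.0459002 ]), 'finger_gap': 0.08693227698637905} 0.022
scene [[0.46, 0.89, -0.01], [0.5, -0.27, -0.82], [-0.73, 0.38, -0.57]] [ 1.186 -0.352  0.645]
top [[-0.01, -1.0, -0.02], [-1.0, 0.02, -0.06], [0.06, 0.02, -1.0]] [ 0.45  -0.033  1.278]
```

View pics/1.png

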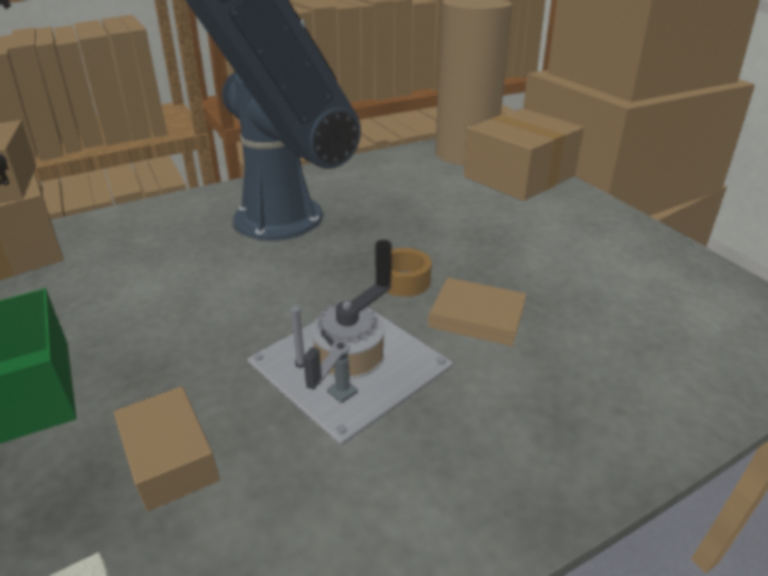

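View pics/2.png

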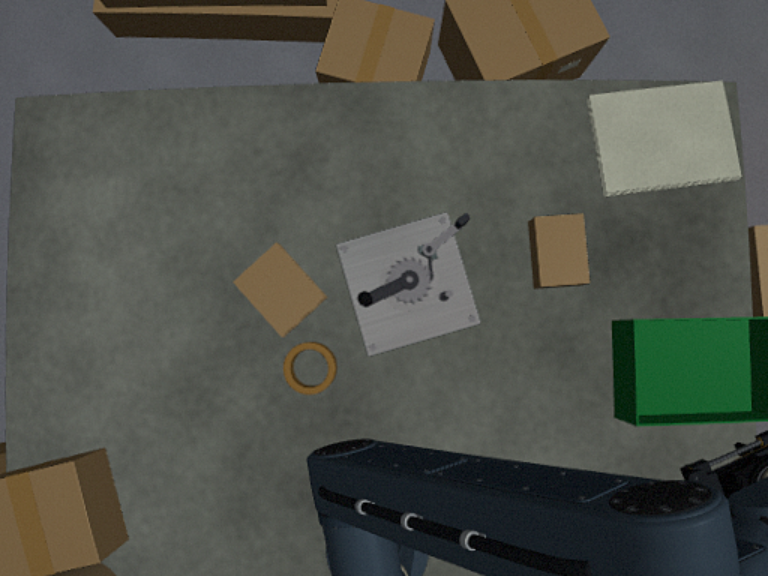

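Both views show the unit clearly. In the top picture, scaled 1.5x, the plate corners are at (338,243), (447,212), (480,322) and (369,355). The hub is at (409,280), the handle at (365,299) on the left, the pivot at (428,250), the tab at (461,220) and the stop stud at (445,295).

Run:
```python
from h import *
f=np.load("top.npy",allow_pickle=True).item()
c=np.array([[338,243],[447,212],[480,322],[369,355]])/1.5
P=plane(f,c,.012); print(P.round(4)); ctr=P.mean(0)
ex=(P[0]+P[1]-P[2]-P[3]); yaw=np.arctan2(ex[1],ex[0]); print("ctr",ctr,"yaw",np.degrees(yaw))
C=cloud(f); 
def comp(mask,name):
    p=C[mask]; print(name,len(p),p.mean(0).round(4),p.min(0).round(3),p.max(0).round(3))
r=np.hypot(C[...,0]-ctr[0],C[...,1]-ctr[1]); z=C[...,2]
comp((r<.13)&(z>.17)&(z<.2),"grip top")
comp((r<.18)&(z>.14)&(z<.165),"tab top")
comp((r<.13)&(z>.085)&(z<.1)&(r<.05),"wheel")
for n,px,zz in(("hub",(409,280),.118),("hub114",(409,280),.114),("grip",(365,299),.19),("pivot",(428,250),.1),("tab",(461,218),.152),("stop",(445,295),.124)):
    p=plane(f,[[px[0]/1.5,px[1]/1.5]],zz)[0]; d=p-ctr; print(n,p.round(4),"r",np.hypot(*d[:2]).round(4),"ang rel unit",np.degrees(np.arctan2(d[1],d[0])-yaw).round(1))
for n,px,zz in (("tapeL",(285,368),.048),("tapeR",(336,368),.048),("blank",(235,282),.03),("blankr",(325,297),.03),("parc",(532,215),.06),("parc2",(589,285),.06)):
    print(n,plane(f,[[px[0]/1.5,px[1]/1.5]],zz)[0].round(3))
a=f["color"][120:250,200:340]; cv2.imwrite("pics/3.png",cv2.resize(a,None,fx=5,fy=5,interpolation=cv2.INTER_CUBIC))
```

```text
[[ 0.6242  0.0717  0.012 ]
 [ 0.6848 -0.1535  0.012 ]
 [ 0.4578 -0.2158  0.012 ]
 [ 0.3941  0.0109  0.012 ]]
ctr [ 0.54021989 -0.07165728  0.012     ] yaw 15.066897053194904
grip top 77 [0.5018 0.0137 0.1904] [0.49  0.001 0.172] [0.514 0.025 0.195]
tab top 51 [ 0.6334 -0.1538  0.1517] [ 0.489 -0.179  0.145] [0.657 0.016 0.156]
wheel 487 [ 0.5408 -0.0735  0.0956] [ 0.493 -0.114  0.085] [ 0.583 -0.022  0.1  ]
hub [ 0.5376 -0.0694  0.118 ] r 0.0034 ang rel unit 124.4
hub114 [ 0.5379 -0.0696  0.114 ] r 0.0031 ang rel unit 122.6
grip [0.5    0.0105 0.19  ] r 0.0915 ang rel unit 101.0
pivot [ 0.5958 -0.1072  0.1   ] r 0.066 ang rel unit -47.7
tab [ 0.6474 -0.1655  0.152 ] r 0.1425 ang rel unit -56.3
stop [ 0.5082 -0.1357  0.124 ] r 0.0715 ang rel unit -131.6
tapeL [0.372 0.177 0.048]
tapeR [0.371 0.075 0.048]
blank [0.546 0.281 0.03 ]
blankr [0.512 0.098 0.03 ]
parc [ 0.668 -0.318  0.06 ]
parc2 [ 0.527 -0.427  0.06 ]
```

View pics/3.png

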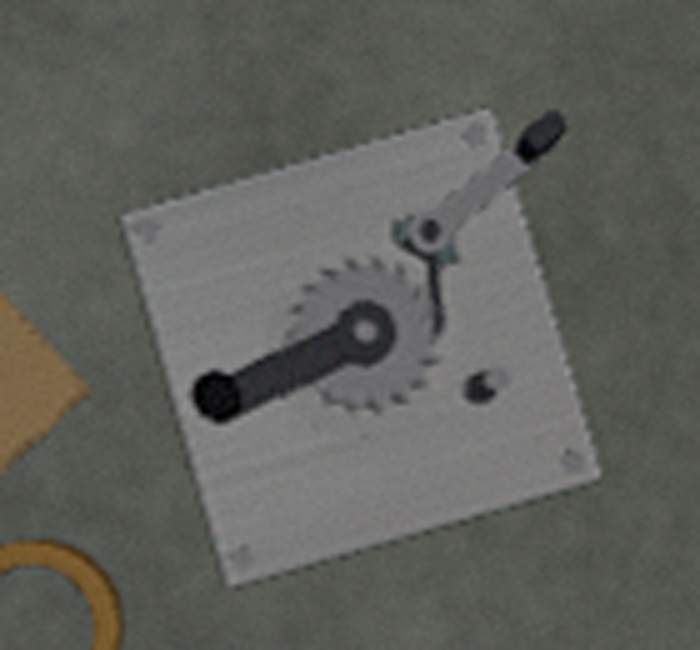

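```bash
cat >> h.py <<'E'
def to(pos,yaw):
    s=ctrl.state(); R=cv2.Rodrigues(s["tcp_rot"])[0]; y=np.radians(yaw)
    T=np.array([[np.cos(y),np.sin(y),0],[np.sin(y),-np.cos(y),0],[0,0,-1]])
    rv=cv2.Rodrigues(R.T@T)[0].ravel()
    print("t",round(s["clock"],2),"pos",s["eef_pos"].round(4),"yaw",np.degrees(np.arctan2(R[1,0],R[0,0])).round(1),"F",s["force"].round(1),"gap",round(s["finger_gap"],4))
    print(" travel now mm",(1e3*R.T@(np.array(pos)-s["eef_pos"])).round(1),"| after turn",(1e3*T.T@(np.array(pos)-s["eef_pos"])).round(1),"turn",rv.round(3),"q6",s["joint_positions"][5].round(2))
E
python3 -m pendant '[{"travel":[0,0,0],"delta_rot":[0,0,-0.152],"hand":1},{"travel":[0,0,0],"delta_rot":[0,0,-0.152],"hand":1},{"travel":[0,0,0],"delta_rot":[0,0,-0.152],"hand":1},{"travel":[0,0,0],"delta_rot":[0,0,-0.152],"hand":1},{"travel":[0,0,0],"delta_rot":[0,0,-0.152],"hand":1},{"travel":[0,0,0],"delta_rot":[0,0,-0.152],"hand":1}]'
python3 -m pendant '[{"travel":[0,0,0],"delta_rot":[0,0,-0.152],"hand":1},{"travel":[0,0,0],"delta_rot":[0,0,-0.152],"hand":1},{"travel":[0,0,0],"delta_rot":[0,0,-0.152],"hand":1},{"travel":[0,0,0],"delta_rot":[0,0,-0.152],"hand":1},{"travel":[0,0,0],"delta_rot":[0,0,-0.152],"hand":1},{"travel":[0,0,0],"delta_rot":[0,0,-0.152],"hand":1}]'
python3 -m pendant '[{"travel":[48,-8,0],"delta_rot":[0,0,0],"hand":1},{"travel":[48,-8,0],"delta_rot":[0,0,0],"hand":1},{"travel":[48,-8,0],"delta_rot":[0,0,0],"hand":1},{"travel":[48,-8,0],"delta_rot":[0,0,0],"hand":1},{"travel":[48,-8,0],"delta_rot":[0,0,0],"hand":1},{"travel":[48,-8,0],"delta_rot":[0,0,0],"hand":1}]'
python3 -m pendant '[{"travel":[48,-8,0],"delta_rot":[0,0,0],"hand":1},{"travel":[48,-8,0],"delta_rot":[0,0,0],"hand":1},{"travel":[48,-8,0],"delta_rot":[0,0,0],"hand":1},{"travel":[48,-8,0],"delta_rot":[0,0,0],"hand":1},{"travel":[48,-8,0],"delta_rot":[0,0,0],"hand":1},{"travel":[48,-8,0],"delta_rot":[0,0,0],"hand":1}]'
python3 - <<'E'
from h import *
to([.641,-.171,.141],35)
f=ctrl.grab_frame("wrist"); np.save("w1.npy",f,allow_pickle=True); cv2.imwrite("pics/4.png",f["color"])
C=cloud(f); m=(C[...,2]>.143)&(C[...,2]<.158)&(np.hypot(C[...,0]-.641,C[...,1]+.171)<.04)
print(m.sum(),np.median(C[m],axis=0) if m.any() else 0)
if m.any(): print(cv2.minAreaRect((C[m][:,:2]*1000).astype(np.float32)))
E
```

```text
clock: 0.85
eef_pos: [0.2153, -0.5863, 0.244]
tcp_rot: [-3.105, 0.472, 0.001]
force: [-0.2, 0.3, 0.4]
finger_gap: 0.0868
clock: 1.6
eef_pos: [0.2153, -0.5863, 0.2439]
tcp_rot: [-2.995, -0.943, -0.0]
force: [-0.4, 0.4, 0.2]
finger_gap: 0.0869
clock: 2.35
eef_pos: [0.4258, -0.382, 0.2442]
tcp_rot: [-2.998, -0.935, 0.0]
force: [0.6, 0.2, 0.8]
finger_gap: 0.0873
clock: 3.1
eef_pos: [0.6353, -0.1788, 0.244]
tcp_rot: [-2.998, -0.936, 0.001]
force: [0.6, -0.2, -0.3]
finger_gap: 0.0871
t 3.1 pos [ 0.6353 -0.1788  0.244 ] yaw 34.7 F [ 0.6 -0.2 -0.3] gap 0.0871
 travel now mm [  9.2  -3.1 103. ] | after turn [  9.1  -3.1 103. ] turn [-0.001  0.001 -0.006] q6 -1.05
567 [ 0.64687052 -0.16774957  0.15197656]
((647.7919311523438, -168.6288299560547), (13.997342109680176, 23.459115982055664), 38.05091094970703)
```

View pics/4.png

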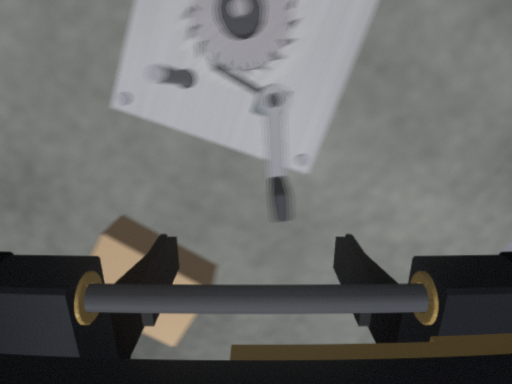

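The wrist view shows the tab at (280,200), the pivot at (271,98) and the lever at holding. Depth puts the tab centre at about (0.648,-0.169).

```bash
python3 -m pendant '[{"travel":[16,-1,0],"delta_rot":[0,0,-0.02],"hand":1},{"travel":[0,0,25],"delta_rot":[0,0,0],"hand":0.4},{"travel":[0,0,26],"delta_rot":[0,0,0],"hand":0.2},{"travel":[0,0,26],"delta_rot":[0,0,0],"hand":0},{"travel":[0,0,26],"delta_rot":[0,0,0],"hand":0},{"travel":[0,0,0],"delta_rot":[0,0,0],"hand":-1},{"travel":[0,0,0],"delta_rot":[0,0,0],"hand":-1},{"travel":[0,0,0],"delta_rot":[0,0,0],"hand":-1}]'
python3 -m pendant '[{"travel":[0,0,0],"delta_rot":[0,0,0],"hand":-1},{"travel":[0,0,0],"delta_rot":[0,0,0],"hand":-1},{"travel":[0,0,0],"delta_rot":[0,0,0],"hand":-1}]'
python3 -c "
from h import *
to([.6477,-.1686,.141],36)"
```

```text
clock: 4.15
eef_pos: [0.648, -0.1708, 0.1431]
tcp_rot: [2.988, 0.965, 0.003]
force: [-0.1, 0.1, -1.0]
finger_gap: 0.0249
clock: 4.53
eef_pos: [0.6477, -0.1707, 0.1428]
tcp_rot: [2.987, 0.967, 0.002]
force: [-1.6, -1.1, 5.5]
finger_gap: 0.0136
t 4.53 pos [ 0.6477 -0.1707  0.1428] yaw 35.9 F [-1.6 -1.1  5.5] gap 0.0136
 travel now mm [ 1.3 -1.7  1.8] | after turn [ 1.3 -1.7  1.8] turn [ 0.002 -0.    -0.002] q6 -1.05
```

```bash
python3 -m pendant '[{"travel":[3.95,-0.1,0],"delta_rot":[0,0,-0.05],"hand":-1},{"travel":[3.95,-0.1,0],"delta_rot":[0,0,-0.05],"hand":-1},{"travel":[3.95,-0.1,0],"delta_rot":[0,0,-0.05],"hand":-1},{"travel":[3.95,-0.1,0],"delta_rot":[0,0,-0.05],"hand":-1},{"travel":[3.95,-0.1,0],"delta_rot":[0,0,-0.05],"hand":-1},{"travel":[3.95,-0.1,0],"delta_rot":[0,0,-0.05],"hand":-1}]'
python3 -m pendant '[{"travel":[3.95,-0.1,0],"delta_rot":[0,0,-0.05],"hand":-1},{"travel":[3.95,-0.1,0],"delta_rot":[0,0,-0.05],"hand":-1},{"travel":[3.95,-0.1,0],"delta_rot":[0,0,-0.05],"hand":-1},{"travel":[3.95,-0.1,0],"delta_rot":[0,0,-0.05],"hand":-1},{"travel":[3.95,-0.1,0],"delta_rot":[0,0,-0.05],"hand":-1}]'
python3 -m pendant '[{"travel":[3.95,-0.1,0],"delta_rot":[0,0,-0.05],"hand":-1},{"travel":[0,0,0],"delta_rot":[0,0,0],"hand":-1}]'
python3 -c "
from h import *
to([.6799,-.128,.141],70.4)"
```

```text
clock: 5.28
eef_pos: [0.6635, -0.1545, 0.1428]
tcp_rot: [2.81, 1.403, -0.002]
force: [-3.6, -1.6, 7.5]
finger_gap: 0.0137
clock: 5.9
eef_pos: [0.6729, -0.1374, 0.1427]
tcp_rot: [2.614, 1.743, -0.004]
force: [-4.4, -2.5, 7.7]
finger_gap: 0.0139
clock: 6.15
eef_pos: [0.6736, -0.1352, 0.1427]
tcp_rot: [2.571, 1.804, -0.008]
force: [-6.2, -6.6, 8.7]
finger_gap: 0.014
t 6.15 pos [ 0.6736 -0.1352  0.1427] yaw 70.1 F [-6.2 -6.6  8.7] gap 0.014
 travel now mm [8.9 3.5 1.6] | after turn [8.9 3.5 1.7] turn [-0.002  0.005 -0.005] q6 -1.58
```

```bash
python3 -m pendant '[{"travel":[2,0,0],"delta_rot":[0,0,0],"hand":-1},{"travel":[2,0,0],"delta_rot":[0,0,0],"hand":-1},{"travel":[0,0,0],"delta_rot":[0,0,0],"hand":-1}]'
python3 -c "
from h import *
to([.6799,-.128,.141],70.4)"
```

```text
clock: 6.52
eef_pos: [0.6736, -0.135, 0.1427]
tcp_rot: [2.569, 1.802, -0.016]
force: [-10.8, -13.4, 8.1]
finger_gap: 0.0138
t 6.53 pos [ 0.6736 -0.135   0.1427] yaw 70.1 F [-10.8 -13.4   8.1] gap 0.0138
 travel now mm [8.7 3.5 1.6] | after turn [8.7 3.5 1.7] turn [-0.003  0.01  -0.005] q6 -1.57
```

The lever is at its release stop: the tab stopped moving at 17 N. I'll back off, open, rise and go to the crank handle.

```bash
python3 -m pendant '[{"travel":[-5,0,0],"delta_rot":[0,0,0],"hand":-1},{"travel":[0,0,0],"delta_rot":[0,0,0],"hand":0},{"travel":[0,0,0],"delta_rot":[0,0,0],"hand":0},{"travel":[0,0,-25],"delta_rot":[0,0,0],"hand":0},{"travel":[0,0,-40],"delta_rot":[0,0,0],"hand":1},{"travel":[0,0,-40],"delta_rot":[0,0,0],"hand":1}]'
python3 -m pendant '[{"travel":[16,-42.5,0],"delta_rot":[0,0,0],"hand":1},{"travel":[16,-42.5,0],"delta_rot":[0,0,0],"hand":1},{"travel":[16,-42.5,0],"delta_rot":[0,0,0],"hand":1},{"travel":[16,-42.5,0],"delta_rot":[0,0,0],"hand":1},{"travel":[16,-42.5,0],"delta_rot":[0,0,0],"hand":1},{"travel":[0,0,0],"delta_rot":[0,0,0.179],"hand":1},{"travel":[0,0,0],"delta_rot":[0,0,0.179],"hand":1},{"travel":[0,0,0],"delta_rot":[0,0,0.179],"hand":1}]'
python3 -m pendant '[{"travel":[0,0,0],"delta_rot":[0,0,0.179],"hand":1},{"travel":[0,0,0],"delta_rot":[0,0,0.179],"hand":1},{"travel":[0,0,0],"delta_rot":[0,0,0.179],"hand":1},{"travel":[0,0,0],"delta_rot":[0,0,0.179],"hand":1},{"travel":[0,0,0],"delta_rot":[0,0,0.179],"hand":1},{"travel":[0,0,0],"delta_rot":[0,0,0.179],"hand":1},{"travel":[0,0,0],"delta_rot":[0,0,0.179],"hand":1},{"travel":[0,0,0],"delta_rot":[0,0,0.179],"hand":1}]'
python3 -m pendant '[{"travel":[0,0,0],"delta_rot":[0,0,0.179],"hand":1},{"travel":[0,0,0],"delta_rot":[0,0,0.179],"hand":1},{"travel":[0,0,0],"delta_rot":[0,0,0.179],"hand":1},{"travel":[0,0,0],"delta_rot":[0,0,0.179],"hand":1},{"travel":[0,0,0],"delta_rot":[0,0,0.179],"hand":1},{"travel":[0,0,0],"delta_rot":[0,0,0.179],"hand":1},{"travel":[0,0,0],"delta_rot":[0,0,0.179],"hand":1},{"travel":[0,0,0],"delta_rot":[0,0,0.179],"hand":1}]'
python3 - <<'E'
from h import *
to([.501,.012,.164],-135)
f=ctrl.grab_frame("wrist"); np.save("w2.npy",f,allow_pickle=True); cv2.imwrite("pics/5.png",f["color"])
C=cloud(f); z=C[...,2]
m=(z>.182)&(z<.197)&(np.hypot(C[...,0]-.501,C[...,1]-.012)<.03)
print(m.sum()); 
if m.any(): print(np.median(C[m],axis=0),cv2.minEnclosingCircle((C[m][:,:2]*1000).astype(np.float32)))
m=(z>.143)&(z<.158)&(np.hypot(C[...,0]-.67,C[...,1]+.135)<.04); print(m.sum(), C[m].mean(0) if m.any() else 0)
E
```

```text
clock: 7.28
eef_pos: [0.6748, -0.133, 0.2466]
tcp_rot: [-2.569, -1.806, 0.001]
force: [0.0, -0.7, -0.1]
finger_gap: 0.0552
clock: 8.28
eef_pos: [0.502, 0.0142, 0.2464]
tcp_rot: [-2.96, -1.052, 0.0]
force: [0.1, -0.6, 0.3]
finger_gap: 0.0871
clock: 9.28
eef_pos: [0.5021, 0.0141, 0.2462]
tcp_rot: [-2.924, 1.149, 0.001]
force: [0.2, 0.3, -0.7]
finger_gap: 0.0871
clock: 10.28
eef_pos: [0.502, 0.0141, 0.2462]
tcp_rot: [1.451, -2.786, -0.001]
force: [0.3, -0.7, 0.4]
finger_gap: 0.0869
t 10.28 pos [0.502  0.0141 0.2462] yaw -125.0 F [ 0.3 -0.7  0.4] gap 0.0869
 travel now mm [ 2.3 -0.4 82.2] | after turn [ 2.2 -0.7 82.2] turn [0.001 0.    0.175] q6 1.99
1179
[0.50577997 0.01211778 0.18958381] ((504.2516174316406, 12.953466415405273), 13.135004043579102)
0 0
```

View pics/5.png

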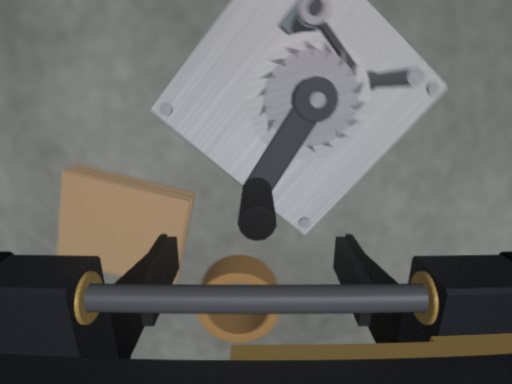

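The handle top is at (257,218), with centre about (0.504,0.013), and the hub is at (317,98). Next I'll get the hub position for the arc and descend on the handle.

```bash
python3 - <<'E'
from h import *
f=np.load("w2.npy",allow_pickle=True).item()
C=cloud(f); z=C[...,2]; g=f["color"]
print("hub px",C[98,317])
m=(z>.085)&(z<.101)&(np.hypot(C[...,0]-.54,C[...,1]+.071)<.056); print(m.sum(),cv2.minEnclosingCircle((C[m][:,:2]*1000).astype(np.float32)))
for Z in(.118,.124): print(plane(f,[[317,98]],Z))
E
python3 -m pendant '[{"travel":[0,0,0],"delta_rot":[0,0,0.175],"hand":1},{"travel":[-1,2,0],"delta_rot":[0,0,0],"hand":1},{"travel":[0,0,20],"delta_rot":[0,0,0],"hand":1},{"travel":[0,0,31],"delta_rot":[0,0,0],"hand":1},{"travel":[0,0,31],"delta_rot":[0,0,0],"hand":1},{"travel":[0,0,0],"delta_rot":[0,0,0],"hand":1}]'
python3 -c "
from h import *
to([.5043,.013,.164],-135)"
```

```text
hub px [ 0.54133162 -0.06975739  0.12659736]
5797 ((544.4522705078125, -72.45648193359375), 51.95814514160156)
[[ 0.54031687 -0.07095764  0.118     ]]
[[ 0.54102505 -0.07012     0.124     ]]
clock: 11.08
eef_pos: [0.4996, 0.0162, 0.1627]
tcp_rot: [1.213, -2.893, -0.005]
force: [-0.1, -0.0, 0.4]
finger_gap: 0.0869
t 11.07 pos [0.4996 0.0162 0.1627] yaw -134.5 F [-0.1 -0.   0.4] gap 0.0869
 travel now mm [-1.  -5.6 -1.3] | after turn [-1.1 -5.6 -1.3] turn [ 0.005 -0.003  0.009] q6 2.16
```

```bash
python3 -m pendant '[{"travel":[-1,-5.5,0],"delta_rot":[0,0,0],"hand":1},{"travel":[0,0,0],"delta_rot":[0,0,0],"hand":-1},{"travel":[0,0,0],"delta_rot":[0,0,0],"hand":-1},{"travel":[0,0,0],"delta_rot":[0,0,0],"hand":-1},{"travel":[0,0,0],"delta_rot":[0,0,0],"hand":-1},{"travel":[0,0,0],"delta_rot":[0,0,0],"hand":-1},{"travel":[0,0,0],"delta_rot":[0,0,0],"hand":-1}]'
python3 -c "
from h import *
to([.5043,.013,.164],-135)"
```

```text
clock: 11.95
eef_pos: [0.506, 0.0124, 0.1645]
tcp_rot: [1.21, -2.899, -0.0]
force: [-0.3, -0.4, 0.3]
finger_gap: 0.0348
t 11.95 pos [0.506  0.0124 0.1645] yaw -134.7 F [-0.3 -0.4  0.3] gap 0.0348
 travel now mm [0.8 1.6 0.5] | after turn [0.8 1.6 0.5] turn [ 0.    -0.     0.005] q6 2.15
```

```bash
python3 -m pendant '[{"travel":[0,0,0],"delta_rot":[0,0,0],"hand":-1},{"travel":[0,0,0],"delta_rot":[0,0,0],"hand":-1},{"travel":[0,0,0],"delta_rot":[0,0,0],"hand":-1}]'
python3 -m pendant '[{"travel":[-3.33,-1.36,0],"delta_rot":[0,0,0.04],"hand":-1},{"travel":[-3.33,-1.36,0],"delta_rot":[0,0,0.04],"hand":-1}]'
python3 -m pendant '[{"travel":[-3.33,-1.36,0],"delta_rot":[0,0,0.04],"hand":-1},{"travel":[-3.33,-1.36,0],"delta_rot":[0,0,0.04],"hand":-1}]'
python3 -m pendant '[{"travel":[-3.33,-1.36,0],"delta_rot":[0,0,0.04],"hand":-1},{"travel":[-3.33,-1.36,0],"delta_rot":[0,0,0.04],"hand":-1},{"travel":[0,0,0],"delta_rot":[0,0,0],"hand":-1}]'
python3 -c "
from h import *
to([.5043,.013,.164],-135)
p=ctrl.state()['eef_pos']-[.541,-.07,0]; print(np.hypot(*p[:2]),np.degrees(np.arctan2(p[1],p[0])))"
```

```text
clock: 12.32
eef_pos: [0.5055, 0.0118, 0.1645]
tcp_rot: [1.21, -2.898, 0.001]
force: [-2.4, -4.6, 0.9]
finger_gap: 0.0255
clock: 12.58
eef_pos: [0.5119, 0.0143, 0.1645]
tcp_rot: [1.092, -2.943, 0.001]
force: [-3.8, -5.3, 1.8]
finger_gap: 0.0254
clock: 12.82
eef_pos: [0.5187, 0.0163, 0.1645]
tcp_rot: [0.973, -2.984, 0.002]
force: [-3.9, -6.2, 1.6]
finger_gap: 0.0255
clock: 13.2
eef_pos: [0.5257, 0.0179, 0.1645]
tcp_rot: [0.855, -3.02, 0.002]
force: [-4.0, -7.1, 1.9]
finger_gap: 0.0254
t 13.2 pos [0.5257 0.0179 0.1645] yaw -148.4 F [-4.  -7.1  1.9] gap 0.0254
 travel now mm [20.8  7.1  0.5] | after turn [18.6 11.7  0.5] turn [ 0.    -0.003 -0.234] q6 2.41
0.0891831837406253 99.86748599241176
```

Spring load of about 5 N is felt. Now I'll let it down slowly, checking the pull as it passes the starting place.

```bash
cat > c.py <<'E'
from h import *
s=ctrl.state(); p=s['eef_pos']-[.541,-.07,0]; a=np.arctan2(p[1],p[0]); F=s['force']
R=cv2.Rodrigues(s["tcp_rot"])[0]; ps=np.arctan2(R[1,0],R[0,0])
print("r",np.hypot(*p[:2]).round(4),"ang",(np.degrees(a)%360).round(1),"F ccw",(F@[-np.sin(a),np.cos(a),0]).round(1),"F out",(F@[np.cos(a),np.sin(a),0]).round(1),"Fz",F[2].round(1),"gap",round(s['finger_gap'],4),"yaw-ang",(np.degrees(ps-a)%360).round(1),"z",s['eef_pos'][2].round(4),"t",round(s['clock'],2))
E
python3 -m pendant '[{"travel":[2.58,0.8,0],"delta_rot":[0,0,-0.03],"hand":-1},{"travel":[2.58,0.8,0],"delta_rot":[0,0,-0.03],"hand":-1},{"travel":[2.58,0.8,0],"delta_rot":[0,0,-0.03],"hand":-1},{"travel":[2.58,0.8,0],"delta_rot":[0,0,-0.03],"hand":-1},{"travel":[2.58,0.8,0],"delta_rot":[0,0,-0.03],"hand":-1}]' >/dev/null; python3 c.py
python3 -m pendant '[{"travel":[2.53,0.95,0],"delta_rot":[0,0,-0.03],"hand":-1},{"travel":[2.53,0.95,0],"delta_rot":[0,0,-0.03],"hand":-1},{"travel":[2.53,0.95,0],"delta_rot":[0,0,-0.03],"hand":-1}]'>/dev/null; python3 c.py
python3 -m pendant '[{"travel":[2.53,0.95,0],"delta_rot":[0,0,-0.03],"hand":-1},{"travel":[2.53,0.95,0],"delta_rot":[0,0,-0.03],"hand":-1}]'>/dev/null; python3 c.py
```

```text
r 0.0892 ang 108.5 F ccw 4.0 F out -1.6 Fz 1.4 gap 0.0251 yaw-ang 111.7 z 0.1644 t 13.82
r 0.0892 ang 113.6 F ccw 5.5 F out -1.9 Fz 1.8 gap 0.0258 yaw-ang 111.8 z 0.1645 t 14.2
r 0.0892 ang 117.0 F ccw 4.1 F out -0.4 Fz 2.5 gap 0.0251 yaw-ang 111.8 z 0.1644 t 14.45
```

Past the starting angle it still presses, so the pawl is clear.

```bash
python3 -m pendant '[{"travel":[2.53,0.95,0],"delta_rot":[0,0,-0.03],"hand":-1},{"travel":[2.53,0.95,0],"delta_rot":[0,0,-0.03],"hand":-1},{"travel":[2.53,0.95,0],"delta_rot":[0,0,-0.03],"hand":-1},{"travel":[2.53,0.95,0],"delta_rot":[0,0,-0.03],"hand":-1},{"travel":[2.53,0.95,0],"delta_rot":[0,0,-0.03],"hand":-1},{"travel":[2.53,0.95,0],"delta_rot":[0,0,-0.03],"hand":-1},{"travel":[2.53,0.95,0],"delta_rot":[0,0,-0.03],"hand":-1},{"travel":[2.53,0.95,0],"delta_rot":[0,0,-0.03],"hand":-1}]'>/dev/null; python3 c.py
python3 -m pendant '[{"travel":[2.53,0.95,0],"delta_rot":[0,0,-0.03],"hand":-1},{"travel":[2.53,0.95,0],"delta_rot":[0,0,-0.03],"hand":-1},{"travel":[2.53,0.95,0],"delta_rot":[0,0,-0.03],"hand":-1},{"travel":[2.53,0.95,0],"delta_rot":[0,0,-0.03],"hand":-1},{"travel":[2.53,0.95,0],"delta_rot":[0,0,-0.03],"hand":-1},{"travel":[2.53,0.95,0],"delta_rot":[0,0,-0.03],"hand":-1},{"travel":[2.53,0.95,0],"delta_rot":[0,0,-0.03],"hand":-1},{"travel":[2.53,0.95,0],"delta_rot":[0,0,-0.03],"hand":-1}]'>/dev/null; python3 c.py
```

```text
r 0.0891 ang 130.7 F ccw 4.7 F out 2.8 Fz 1.7 gap 0.0253 yaw-ang 111.9 z 0.1645 t 15.45
r 0.0891 ang 144.6 F ccw 3.3 F out 4.1 Fz 3.5 gap 0.0254 yaw-ang 111.8 z 0.1644 t 16.45
```

```bash
python3 -m pendant '[{"travel":[2.48,1.08,0],"delta_rot":[0,0,-0.03],"hand":-1},{"travel":[2.48,1.08,0],"delta_rot":[0,0,-0.03],"hand":-1},{"travel":[2.48,1.08,0],"delta_rot":[0,0,-0.03],"hand":-1},{"travel":[2.48,1.08,0],"delta_rot":[0,0,-0.03],"hand":-1},{"travel":[2.48,1.08,0],"delta_rot":[0,0,-0.03],"hand":-1},{"travel":[2.48,1.08,0],"delta_rot":[0,0,-0.03],"hand":-1},{"travel":[2.48,1.08,0],"delta_rot":[0,0,-0.03],"hand":-1},{"travel":[2.48,1.08,0],"delta_rot":[0,0,-0.03],"hand":-1}]'>/dev/null; python3 c.py
python3 -m pendant '[{"travel":[2.53,0.95,0],"delta_rot":[0,0,-0.03],"hand":-1},{"travel":[2.53,0.95,0],"delta_rot":[0,0,-0.03],"hand":-1},{"travel":[2.53,0.95,0],"delta_rot":[0,0,-0.03],"hand":-1},{"travel":[2.53,0.95,0],"delta_rot":[0,0,-0.03],"hand":-1},{"travel":[2.53,0.95,0],"delta_rot":[0,0,-0.03],"hand":-1},{"travel":[2.53,0.95,0],"delta_rot":[0,0,-0.03],"hand":-1},{"travel":[2.53,0.95,0],"delta_rot":[0,0,-0.03],"hand":-1},{"travel":[2.53,0.95,0],"delta_rot":[0,0,-0.03],"hand":-1}]'>/dev/null; python3 c.py
python3 -m pendant '[{"travel":[2.53,0.95,0],"delta_rot":[0,0,-0.03],"hand":-1},{"travel":[2.53,0.95,0],"delta_rot":[0,0,-0.03],"hand":-1},{"travel":[2.53,0.95,0],"delta_rot":[0,0,-0.03],"hand":-1},{"travel":[2.53,0.95,0],"delta_rot":[0,0,-0.03],"hand":-1},{"travel":[2.53,0.95,0],"delta_rot":[0,0,-0.03],"hand":-1},{"travel":[2.53,0.95,0],"delta_rot":[0,0,-0.03],"hand":-1},{"travel":[2.53,0.95,0],"delta_rot":[0,0,-0.03],"hand":-1},{"travel":[2.53,0.95,0],"delta_rot":[0,0,-0.03],"hand":-1}]'>/dev/null; python3 c.py
```

```text
r 0.0891 ang 158.6 F ccw 1.5 F out 2.6 Fz -2.4 gap 0.0255 yaw-ang 111.5 z 0.1645 t 17.45
r 0.089 ang 172.4 F ccw 0.5 F out -1.1 Fz -8.3 gap 0.0253 yaw-ang 111.4 z 0.1645 t 18.45
r 0.0891 ang 186.3 F ccw 0.8 F out -4.6 Fz -11.8 gap 0.0255 yaw-ang 111.3 z 0.1645 t 19.45
```

```bash
python3 -m pendant '[{"travel":[2.58,0.8,0.15],"delta_rot":[0,0,-0.03],"hand":-1},{"travel":[2.58,0.8,0.15],"delta_rot":[0,0,-0.03],"hand":-1},{"travel":[2.58,0.8,0.15],"delta_rot":[0,0,-0.03],"hand":-1},{"travel":[2.58,0.8,0.15],"delta_rot":[0,0,-0.03],"hand":-1},{"travel":[2.58,0.8,0.15],"delta_rot":[0,0,-0.03],"hand":-1},{"travel":[2.58,0.8,0.15],"delta_rot":[0,0,-0.03],"hand":-1},{"travel":[2.58,0.8,0.15],"delta_rot":[0,0,-0.03],"hand":-1},{"travel":[2.58,0.8,0.15],"delta_rot":[0,0,-0.03],"hand":-1}]'>/dev/null; python3 c.py
python3 -c "
from h import *
s=ctrl.state();print(cv2.Rodrigues(s['tcp_rot'])[0].round(4)[:,2],s['torque'],s['force'],s['joint_positions'][5])"
```

```text
r 0.089 ang 200.1 F ccw -1.1 F out 3.1 Fz 10.6 gap 0.0257 yaw-ang 111.3 z 0.1644 t 20.45
[-1.1e-03 -8.0e-04 -1.0e+00] [-0.12758393  0.33231055  0.46559607] [-3.23818365 -0.03931501 10.59999076] 0.39416661132729014
```

```bash
python3 -m pendant '[{"travel":[2.53,0.97,-0.06],"delta_rot":[0,0,-0.03],"hand":-1},{"travel":[2.53,0.97,-0.06],"delta_rot":[0,0,-0.03],"hand":-1},{"travel":[2.53,0.97,-0.06],"delta_rot":[0,0,-0.03],"hand":-1},{"travel":[2.53,0.97,-0.06],"delta_rot":[0,0,-0.03],"hand":-1},{"travel":[2.53,0.97,-0.06],"delta_rot":[0,0,-0.03],"hand":-1},{"travel":[2.53,0.97,-0.06],"delta_rot":[0,0,-0.03],"hand":-1},{"travel":[2.53,0.97,-0.06],"delta_rot":[0,0,-0.03],"hand":-1},{"travel":[2.53,0.97,-0.06],"delta_rot":[0,0,-0.03],"hand":-1}]'>/dev/null; python3 c.py
python3 -m pendant '[{"travel":[2.53,0.95,0],"delta_rot":[0,0,-0.03],"hand":-1},{"travel":[2.53,0.95,0],"delta_rot":[0,0,-0.03],"hand":-1},{"travel":[2.53,0.95,0],"delta_rot":[0,0,-0.03],"hand":-1},{"travel":[2.53,0.95,0],"delta_rot":[0,0,-0.03],"hand":-1},{"travel":[2.53,0.95,0],"delta_rot":[0,0,-0.03],"hand":-1},{"travel":[2.53,0.95,0],"delta_rot":[0,0,-0.03],"hand":-1}]'>/dev/null; python3 c.py
python3 -c "
from h import *
print(ctrl.state()['torque'])"
```

```text
r 0.089 ang 214.0 F ccw -1.1 F out 0.2 Fz 5.0 gap 0.0252 yaw-ang 111.2 z 0.1645 t 21.45
r 0.089 ang 224.4 F ccw -1.8 F out 0.2 Fz 5.5 gap 0.0251 yaw-ang 111.1 z 0.1645 t 22.2
[0.13404662 0.00299432 0.54192348]
```

```bash
for i in 1; do :; done
python3 -m pendant '[{"travel":[1.69,0.64,0],"delta_rot":[0,0,-0.02],"hand":-1},{"travel":[1.69,0.64,0],"delta_rot":[0,0,-0.02],"hand":-1},{"travel":[1.69,0.64,0],"delta_rot":[0,0,-0.02],"hand":-1},{"travel":[1.69,0.64,0],"delta_rot":[0,0,-0.02],"hand":-1},{"travel":[1.69,0.64,0],"delta_rot":[0,0,-0.02],"hand":-1}]'>/dev/null; python3 c.py
python3 -m pendant '[{"travel":[1.69,0.64,0],"delta_rot":[0,0,-0.02],"hand":-1},{"travel":[1.69,0.64,0],"delta_rot":[0,0,-0.02],"hand":-1}]'>/dev/null; python3 c.py
python3 -m pendant '[{"travel":[1.69,0.64,0],"delta_rot":[0,0,-0.02],"hand":-1},{"travel":[1.69,0.64,0],"delta_rot":[0,0,-0.02],"hand":-1}]'>/dev/null; python3 c.py
```

```text
r 0.0889 ang 230.1 F ccw -3.4 F out 0.4 Fz 5.4 gap 0.0253 yaw-ang 111.0 z 0.1644 t 22.82
r 0.0889 ang 232.4 F ccw -1.6 F out -0.1 Fz 6.2 gap 0.0252 yaw-ang 111.0 z 0.1644 t 23.07
r 0.0889 ang 234.7 F ccw -2.4 F out -0.8 Fz 6.2 gap 0.0256 yaw-ang 111.0 z 0.1644 t 23.32
```

```bash
python3 -m pendant '[{"travel":[1.69,0.64,0],"delta_rot":[0,0,-0.02],"hand":-1},{"travel":[0,0,0],"delta_rot":[0,0,0],"hand":-1}]'>/dev/null; python3 c.py
python3 -m pendant '[{"travel":[1.69,0.64,0],"delta_rot":[0,0,-0.02],"hand":-1},{"travel":[0,0,0],"delta_rot":[0,0,0],"hand":-1}]'>/dev/null; python3 c.py
python3 -m pendant '[{"travel":[1.69,0.64,0],"delta_rot":[0,0,-0.01],"hand":-1},{"travel":[0,0,0],"delta_rot":[0,0,0],"hand":-1}]'>/dev/null; python3 c.py
python3 -c "
from h import *
print(ctrl.state()['torque'])"
```

```text
r 0.0889 ang 235.1 F ccw -4.3 F out -0.1 Fz 8.9 gap 0.0254 yaw-ang 111.6 z 0.1644 t 23.57
r 0.0889 ang 235.1 F ccw -9.0 F out -0.1 Fz 11.2 gap 0.0253 yaw-ang 112.7 z 0.1643 t 23.82
r 0.0888 ang 235.1 F ccw -11.6 F out -0.5 Fz 13.5 gap 0.0254 yaw-ang 113.2 z 0.1643 t 24.07
[ 0.50795449  0.63301984 -0.36497055]
```

The crank is on its stop: the angle is fixed at 235.1° while the contact force grows. I'll relax, open gently, rise and look.

```bash
python3 -m pendant '[{"travel":[-3,-1.2,0.3],"delta_rot":[0,0,0.025],"hand":-1},{"travel":[0,0,0],"delta_rot":[0,0,0],"hand":-1}]'>/dev/null; python3 c.py
python3 -m pendant '[{"travel":[0,0,0],"delta_rot":[0,0,0],"hand":-0.3},{"travel":[0,0,0],"delta_rot":[0,0,0],"hand":0},{"travel":[0,0,0],"delta_rot":[0,0,0],"hand":0.3},{"travel":[0,0,-20],"delta_rot":[0,0,0],"hand":0.3},{"travel":[0,0,-32],"delta_rot":[0,0,0],"hand":0.5},{"travel":[0,0,-32],"delta_rot":[0,0,0],"hand":1},{"travel":[0,0,0],"delta_rot":[0,0,-0.178],"hand":1},{"travel":[0,0,0],"delta_rot":[0,0,-0.178],"hand":1}]'
python3 -m pendant '[{"travel":[0,0,0],"delta_rot":[0,0,-0.178],"hand":1},{"travel":[0,0,0],"delta_rot":[0,0,-0.178],"hand":1},{"travel":[0,0,0],"delta_rot":[0,0,-0.178],"hand":1},{"travel":[0,0,0],"delta_rot":[0,0,-0.178],"hand":1},{"travel":[0,0,0],"delta_rot":[0,0,-0.178],"hand":1},{"travel":[0,0,0],"delta_rot":[0,0,-0.178],"hand":1}]'
python3 - <<'E'
from h import *
to([.6736,-.135,.246],70)
f=ctrl.grab_frame("top"); C=cloud(f); z=C[...,2]
m=(z>.18)&(z<.197)&(np.hypot(C[...,0]-.49,C[...,1]+.143)<.03); print("handle",m.sum(),C[m].mean(0) if m.any() else 0)
m=(z>.143)&(z<.158)&(np.hypot(C[...,0]-.67,C[...,1]+.135)<.04); print("tab",m.sum(),C[m].mean(0) if m.any() else 0)
E
```

```text
r 0.0888 ang 235.1 F ccw -4.5 F out -0.7 Fz 9.7 gap 0.0255 yaw-ang 112.0 z 0.1643 t 24.32
clock: 25.32
eef_pos: [0.492, -0.1443, 0.2479]
tcp_rot: [3.134, 0.213, 0.001]
force: [-0.2, 0.1, -0.0]
finger_gap: 0.084
clock: 26.08
eef_pos: [0.4918, -0.1442, 0.2472]
tcp_rot: [-2.589, -1.778, 0.0]
force: [0.2, -1.1, 0.2]
finger_gap: 0.0868
t 26.07 pos [ 0.4918 -0.1442  0.2472] yaw 69.0 F [ 0.2 -1.1  0.2] gap 0.0868
 travel now mm [ 73.8 166.4   1.2] | after turn [ 70.8 167.7   1.2] turn [-0.001 -0.    -0.018] q6 -1.71
handle 0 0
tab 45 [ 0.67027269 -0.1332076   0.15228498]
```

```bash
python3 -m pendant '[{"travel":[0,0,0],"delta_rot":[0,0,-0.018],"hand":1},{"travel":[17.6,41.5,0],"delta_rot":[0,0,0],"hand":1},{"travel":[17.6,41.5,0],"delta_rot":[0,0,0],"hand":1},{"travel":[17.6,41.5,0],"delta_rot":[0,0,0],"hand":1},{"travel":[17.6,41.5,0],"delta_rot":[0,0,0],"hand":1},{"travel":[0,0,0],"delta_rot":[0,0,0],"hand":1}]'
python3 - <<'E'
from h import *
to([.6736,-.135,.142],70)
f=ctrl.grab_frame("wrist"); cv2.imwrite("pics/6.png",f["color"]); C=cloud(f); z=C[...,2]
for n,a,b,x,y in(("handle",.182,.197,.49,-.143),("tab",.143,.158,.67,-.135)):
    m=(z>a)&(z<b)&(np.hypot(C[...,0]-x,C[...,1]-y)<.04); print(n,m.sum(),cv2.minAreaRect((C[m][:,:2]*1000).astype(np.float32)) if m.any() else 0)
E
```

```text
clock: 26.88
eef_pos: [0.6746, -0.1356, 0.2466]
tcp_rot: [2.578, 1.793, 0.002]
force: [-1.6, 0.3, 0.0]
finger_gap: 0.0874
t 26.88 pos [ 0.6746 -0.1356  0.2466] yaw 69.6 F [-1.6  0.3  0. ] gap 0.0874
 travel now mm [  0.2  -1.3 104.6] | after turn [  0.3  -1.1 104.6] turn [ 0.002 -0.    -0.006] q6 -1.58
handle 0 0
tab 565 ((672.97705078125, -134.65245056152344), (13.940844535827637, 23.53215789794922), 69.59829711914062)
```

View pics/6.png

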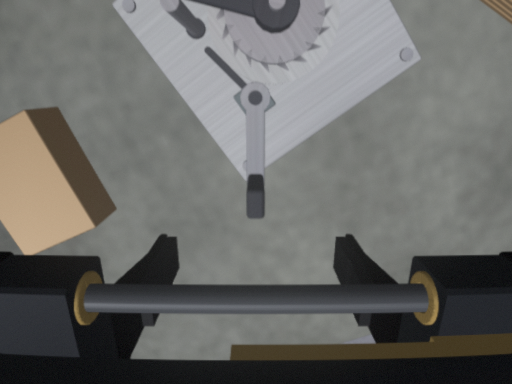

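The lever is at release with the tab at (255,197), the crank arm is on the stud at (180,15), and the pawl is clear. I'll grip the tab and throw it back.

```bash
python3 -m pendant '[{"travel":[0,-1,25],"delta_rot":[0,0,0],"hand":0.3},{"travel":[0,0,27],"delta_rot":[0,0,0],"hand":0},{"travel":[0,0,27],"delta_rot":[0,0,0],"hand":0},{"travel":[0,0,25],"delta_rot":[0,0,0],"hand":0},{"travel":[0,0,0],"delta_rot":[0,0,0],"hand":-1},{"travel":[0,0,0],"delta_rot":[0,0,0],"hand":-1},{"travel":[0,0,0],"delta_rot":[0,0,0],"hand":-1},{"travel":[0,0,0],"delta_rot":[0,0,0],"hand":-1}]'
python3 -m pendant '[{"travel":[0,0,0],"delta_rot":[0,0,0],"hand":-1},{"travel":[0,0,0],"delta_rot":[0,0,0],"hand":-1},{"travel":[-3.9,-0.1,0],"delta_rot":[0,0,0.05],"hand":-1},{"travel":[-3.9,-0.1,0],"delta_rot":[0,0,0.05],"hand":-1},{"travel":[-3.9,-0.1,0],"delta_rot":[0,0,0.05],"hand":-1},{"travel":[-3.9,-0.1,0],"delta_rot":[0,0,0.05],"hand":-1},{"travel":[-3.9,-0.1,0],"delta_rot":[0,0,0.05],"hand":-1},{"travel":[-3.9,-0.1,0],"delta_rot":[0,0,0.05],"hand":-1}]'
python3 -m pendant '[{"travel":[-3.9,-0.1,0],"delta_rot":[0,0,0.05],"hand":-1},{"travel":[-3.9,-0.1,0],"delta_rot":[0,0,0.05],"hand":-1},{"travel":[-3.9,-0.1,0],"delta_rot":[0,0,0.05],"hand":-1},{"travel":[-3.9,-0.1,0],"delta_rot":[0,0,0.05],"hand":-1},{"travel":[-3.9,-0.1,0],"delta_rot":[0,0,0.05],"hand":-1},{"travel":[-3.9,-0.1,0],"delta_rot":[0,0,0.05],"hand":-1},{"travel":[0,0,0],"delta_rot":[0,0,0],"hand":-1}]'
python3 -c "
from h import *
to([.6477,-.1707,.142],36)"
```

```text
clock: 27.92
eef_pos: [0.6715, -0.1356, 0.1448]
tcp_rot: [2.578, 1.793, 0.002]
force: [1.5, 2.6, 1.6]
finger_gap: 0.0152
clock: 28.92
eef_pos: [0.6606, -0.1554, 0.1447]
tcp_rot: [2.818, 1.387, 0.004]
force: [0.9, 3.3, 5.7]
finger_gap: 0.0138
clock: 29.8
eef_pos: [0.6443, -0.1711, 0.1447]
tcp_rot: [2.993, 0.953, 0.006]
force: [1.1, 3.6, 5.3]
finger_gap: 0.0141
t 29.8 pos [ 0.6443 -0.1711  0.1447] yaw 35.3 F [1.1 3.6 5.3] gap 0.0141
 travel now mm [3.  1.6 2.8] | after turn [3.  1.7 2.7] turn [ 0.001 -0.003 -0.012] q6 -1.05
```

```bash
python3 -m pendant '[{"travel":[-2,0,0],"delta_rot":[0,0,0.01],"hand":-1},{"travel":[-2,0,0],"delta_rot":[0,0,0.01],"hand":-1},{"travel":[0,0,0],"delta_rot":[0,0,0],"hand":-1}]'
python3 -m pendant '[{"travel":[-2,0,0],"delta_rot":[0,0,0],"hand":-1},{"travel":[0,0,0],"delta_rot":[0,0,0],"hand":-1}]'
```

```text
clock: 30.18
eef_pos: [0.644, -0.1712, 0.1447]
tcp_rot: [-3.002, -0.925, -0.017]
force: [9.1, 11.3, 2.0]
finger_gap: 0.0139
clock: 30.42
eef_pos: [0.6439, -0.1713, 0.1447]
tcp_rot: [-3.002, -0.924, -0.022]
force: [12.7, 13.0, 1.3]
finger_gap: 0.014
```

At the holding stop. I'll relax, open, rise, back away and check.

```bash
python3 -m pendant '[{"travel":[5,0,0],"delta_rot":[0,0,0],"hand":-1},{"travel":[0,0,0],"delta_rot":[0,0,0],"hand":-0.3},{"travel":[0,0,0],"delta_rot":[0,0,0],"hand":0},{"travel":[0,0,-20],"delta_rot":[0,0,0],"hand":0},{"travel":[0,0,-40],"delta_rot":[0,0,0],"hand":0.5},{"travel":[0,0,-40],"delta_rot":[0,0,0],"hand":1},{"travel":[0,-10,-10],"delta_rot":[0,0,0],"hand":1},{"travel":[0,0,0],"delta_rot":[0,0,0],"hand":1}]'
python3 - <<'E'
from h import *
f=ctrl.grab_frame("wrist"); C=cloud(f); z=C[...,2]
m=(z>.143)&(z<.158)&(np.hypot(C[...,0]-.647,C[...,1]+.169)<.04); print("tab",m.sum(),cv2.minAreaRect((C[m][:,:2]*1000).astype(np.float32)) if m.any() else 0)
g=ctrl.grab_frame("scene")
cv2.imwrite("pics/7.png",np.hstack([cv2.resize(f["color"],(400,300)),cv2.resize(g["color"][120:300,130:370],(400,300))]))
print(ctrl.state()["force"])
E
```

```text
clock: 31.42
eef_pos: [0.6354, -0.1638, 0.2532]
tcp_rot: [-3.002, -0.922, 0.002]
force: [0.4, -0.2, -0.4]
finger_gap: 0.0753
tab 520 ((644.8095092773438, -171.06768798828125), (13.728160858154297, 23.698471069335938), 34.2945442199707)
[-0.29632064 -0.81370796 -1.00115482]
```

View pics/7.png

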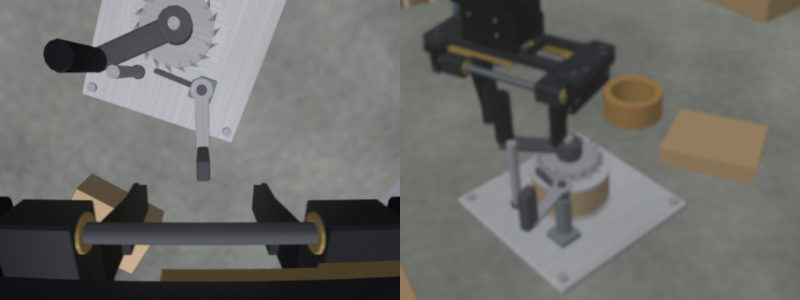

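```bash
python3 -c "
from plant import ctrl
print(ctrl.sign_off(), ctrl.state()['clock'])"
```

```text
the job is handed in; nothing more can be done
the job is handed in; nothing more can be done
```

The rewinder's spring is let down and the pawl lever is back at holding. I handed the job in at about 31.5 s of the 72 s allowed.

- **Release:** I threw the pawl lever until it met its release stop.
- **Let-down:** I gripped the handle and wound about 0.24 rad to free the pawl. I then let the crank back at about 0.24 rad/s. The handle still pressed after passing its starting angle, so the pawl was clear.
- **Crank stop:** The crank came to rest against its stop at 235.1° in world terms, about 220° from the unit's x axis. I held on until it stopped moving, then let go.
- **Holding:** I threw the lever back until it met its holding stop, then moved clear.

**Last checks:** The final picture shows the crank arm against the stud. The tab had turned back 35.3° from release, close to the expected 34°. The wrist force was about 1 N, so the robot was touching nothing. The tape and blanks look undisturbed, and the parcel was never approached.

**Disagreements:**
- The lever ended about 3–4 mm further towards holding than where I first gripped it. I took this as measuring error or slack, since it was hard against the stop.
- During the let-down, part of the spring's load showed as grip torque instead of force at the handle.
- The vertical force on the handle reached about 14 N, well under the limits.
- I judged the pawl to be touching the wheel from the picture only.

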